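Slide a board under a spring hold-down

TASK

Load the wooden clamping jig: press the long metal bar of its spring clip down with one fingertip so that the clip's foot rises, and while keeping the bar down, push the flat board along between the guide strips, beneath the foot, with the other fingertip until it is right up against the end stop. Only then let the bar come up, so that the foot clamps the board, and draw back clear. Only press and push: do not pick the board up, and leave the things round about where they are.

Things in the scene. Friction and masses are not known exactly. Their poses are not given: they have to be found in the camera images.
- jig: Plywood jig fixed to the bench. Origin on the bench under the centre of the board when home; +x is the push direction, +y points to the press bar. In mm in this frame: base x -200 to 66, y -49 to 97, top face 12 up; channel for the board between two guide strips, inner faces at y -32 and 32, tops 22 up, x -160 to 62.
- board: Loose flat wooden offcut, 100 x 60 x 22 mm, about 0.1 kg, flat in the channel with its length (own y) along the push. Origin: centre of its underside, 12 mm above the bench; top 34 mm up. It starts 60 to 100 mm short of home, its front short of the foot. Home: origin at x 0, y 0 of the jig, front against the end stop, rear end at jig x -50 mm.
- stop_face (a point): Middle of the end stop's face that the board's front end must meet (jig x 50 mm, 20 mm up): a wooden block across the far end of the channel, top 28 mm above the bench.
- pivot (a point): Middle of the clip's pivot rod, along the jig's x at jig y 47 mm, 33 mm up, between bar and channel; its two bearing ears at jig x -178 and 46 mm (y 40 to 55) reach 41 mm above the bench. One finger on the bar and one in the channel straddle it.
- clip (a joint): Angle of the spring clip, an aluminium rocker on the jig: 0 at rest (foot down), grows as the bar is pressed, hard stop at 0.34 rad. The foot bears on the board's top at about 0.12; above 0.15 it is clear of the board. The spring takes about 5 N on the bar to begin, 11 N at the stop, and closes the clip when let go.
- bar_mid (a point): Middle of the top face of the clip's press bar, a strip 212 mm long (jig x -172 to 40 mm), 28 mm wide (jig y 63 to 91), low bead on its outer edge. At rest 30 mm above the bench, sloping up outwards 0.2 rad; about 24 mm at 0.2 rad (level), 20 mm at the stop. A fingertip may slide along it as it presses; a second one at that height in the channel clears the base and meets the board.
- foot (a point): Centre of the underside of the clip's black round foot, 19 mm across, on an arm 20 mm wide over the channel at jig x 15, y -6 mm. At rest 28 mm above the bench, 6 mm below the board's top, so it blocks the board; rises 0.53 mm per 0.01 rad. Arm and bolt reach 47 mm above the bench at rest, 65 mm when raised.
- tape_measure: Bystander: tape measure, 39 x 77 x 62 mm, standing beside the jig on the side away from the bar; origin at the centre of its underside.
- screw_tin: Bystander: open tin of screws, 70 mm across, 39 mm high, beyond the end stop, on the side away from the bar; origin at the centre of its underside.
- masking_tape: Bystander: roll of masking tape, 92 mm across, 24 mm high, lying behind the end stop; origin at the centre of its underside.
- sanding_block: Bystander: cork sanding block, 64 x 112 x 32 mm, beside the jig on the bar's side, near the open end of the channel, some 35 mm from the base; origin at the centre of its underside.
Things that resemble listed ones, but are neither listed nor needed, are in the scene too. Leave any turquoise or yellow look-alike of the board alone.

How it is judged:
By the outcome, as a careful person would: the job done as asked, in the order asked, and still so for the second after the job is handed in, with the robot touching nothing.
It also fails if it takes over 48 s, if anything falls off the work surface, if the arm or the gripper's body presses on something with over 40 N, if the wrist force passes 120 N, or if a joint passes its speed limit or range.

ROBOT

A 6-joint arm with a two-finger parallel gripper is mounted at the origin on a cart in front of the work surface, level with it; the furniture and walls round the work are solid. World frame = base frame: x ahead of the robot, y to its left, z up, the work surface at z = 0. Lengths are in m, angles in degrees, forces in N, time in s.
With the tool pointing down it reaches from about 0.225 to 0.725 m from the base axis. Payload 3.1 kg.
Tool frame: the origin (TCP) lies on the centre line of the jaws, within the pads' length; the fingertips stand 22 mm ahead of it and the grasp point (between the pads) lies 3 mm ahead of it (manip.tips_ahead is the z of the fingertips in the tool frame, in m); z points along the fingers, y is the line along which they close (so a half turn about z gives the same grasp; the last joint's range is limited). The gripper opens to 85 mm and grips with 20 to 120 N. Pads are 22 mm wide; open, the fingers measure 114 mm over their backs; the gripper's body (76 mm by 85 mm) begins 54 mm behind the grasp point. The pads swing forward as they close: fully open they stand 13 mm farther back than shut.
Start: joints at [67.391, 2.75, 5.684, 92.934, 0, 82.678], TCP at [0.138, 0.506, 0.253] pointing down, gripper open.
Joint ranges: [-166.93, 166.93], [-56.73, 111.36], [-69.38, 81.34], [-121.58, 131.49], [-85.45, 84.26], [-180, 180]. Speed limits (degrees/s): [159.86, 159.86, 180, 180, 180, 180].

INTERFACE

Orientations are given as [roll, pitch, yaw] about the fixed x, y, z axes, in that order (R = Rz(yaw) Ry(pitch) Rx(roll)).
In Python, from plant import manip gives the robot as it stands.
- The arm moves only by the tool carry_out, never from a script. Its argument "increments" is a list of rows, each a list of 5 numbers: the shift along the tool's x, y, z in cm, then the turn about the tool's z in degrees, then the opening, from 0 (shut) to 1 (fully open). In form: [[x, y, z, yaw, fingers], ...]. A call has exactly 5 rows; each row is the pose to reach, as a shift and turn from the pose commanded when the call began, along the tool's axes at that moment; what a row does not reach only later rows make up. A row lasts 1/12 s, in which the tool goes at most 41.7 mm and 7.16 degrees, less where a joint would pass 70% of its speed; a pose out of reach is approached as far as the arm can. A call with a gripper value outside its range is refused whole. The fingers move at their own pace and stop on an object; the grip force is fixed at half the most. Time passes only in rows, so rows that repeat a pose let the fingers close, or fill a call up. It gives the time, the measured TCP pose, the force, the opening and the grip force at its end, in the units of the state.
- manip.state(): the state, without advancing time (a new reading comes with each control period).
- manip.camera(name): name is "side" or "top"; returns the picture (384x512x3 uint8, red, green, blue); there is no depth.
- manip.camera_model(name): a dict with "mtx" (3x3 intrinsics, pixels), "R" (3x3) and "t" (3): a world point X has camera coordinates R X + t. Camera axes: x right, y down, z forward; pixel columns grow to the right and rows downward; lengths in m; the calibration is good to about 2 mm. A picture is of the moment at which its call begins. camera_model takes no time and is no camera call.
- manip.close_job(): hands the job in; it is judged then, once.
The state is a dict: "time": time; "qpos": joint angles; "joint_vel": joint speeds; "joint_efforts": joint torques, N m; "eef_pos": TCP position; "orientation": TCP orientation; "wrist_force": force on the tool from outside, world axes, zero at the start; "torque": the same for the moment, N m; "opening": opening from 0.0 (shut) to 1.0 (fully open); "gripper_force": force on a finger pad.
Only numpy, scipy, OpenCV 4.12 (cv2) and the standard library are available. Lean on these libraries where they do the work, as an engineer would, in place of code of your own. Each camera call takes 0.05 s, during which the arm holds its last target. There are 200 camera calls.

## Working session

There is one attempt and no reset: what is moved stays moved. The work goes in short steps, Python scripts to look and compute and a tool call to move; the robot and the scene stay as the last step left them, time stands still between calls to the robot, and variables do not carry over. Pictures are saved under pics/ and viewed, at most 10 in all, crops included, and the job is handed in when it is done.

Besides the shell and the picture viewer there is one more tool, called in YAML: its name, and indented under it one key for each argument. carry_out: Moves the arm, as the interface text tells. Its arguments: {"type":"object","properties":{"increments":{"type":"array"}},"required":["increments"]}

```bash
ls; mkdir -p pics
python3 - <<'E'
from plant import manip
import cv2
print(manip.state(), manip.tips_ahead)
for n in("top","side"):
    m=manip.camera_model(n); print(n,m)
    cv2.imwrite(f"pics/{n}0.png",cv2.cvtColor(manip.camera(n),cv2.COLOR_RGB2BGR))
E
```

```text
pics
{'time': 0.0, 'qpos': array([ 6.73923853e+01,  2.79244898e+00,  5.59045181e+00,  9.29337726e+01,
       -1.03750619e-04,  8.26773280e+01]), 'joint_vel': array([ 0.04229282, -0.07962228, -0.08017578,  0.04813143, -0.14740161,
        0.01766444]), 'joint_efforts': array([ 1.85143253e-03, -3.38778877e+01,  3.20016110e+01,  2.03605107e-02,
        7.71960867e-05, -3.68299354e-06]), 'eef_pos': array([0.13819519, 0.50589623, 0.25211098]), 'orientation': array([-1.79865324e+02, -1.72018962e-02,  1.64715037e+02]), 'wrist_force': array([0.67570765, 0.38965375, 0.15278709]), 'torque': array([-0.01641324, -0.02702378, -0.02424146]), 'gripper_force': 0.0, 'opening': 1.0006996598703903} 0.022
top {'mtx': array([[378.2845292 ,   0.        , 256.27123586],
       [  0.        , 378.2845292 , 186.02764575],
       [  0.        ,   0.        ,   1.        ]]), 'R': array([[ 0.07187761, -0.99739808, -0.0055381 ],
       [-0.97457578, -0.06904937, -0.21315309],
       [ 0.21221608,  0.02071823, -0.97700312]]), 't': array([0.03832596, 0.63216892, 0.93718643])}
side {'mtx': array([[430.17821809,   0.        , 267.52656764],
       [  0.        , 430.17821809, 192.60188979],
       [  0.        ,   0.        ,   1.        ]]), 'R': array([[ 0.99927598, -0.03070038,  0.02247231],
       [-0.00112683, -0.6142801 , -0.78908725],
       [ 0.03802957,  0.78849061, -0.61386994]]), 't': array([-0.60654417,  0.09360867,  1.20395227])}
```

View pics/top0.png

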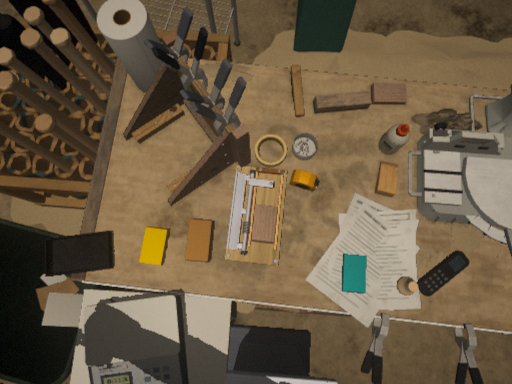

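View pics/side0.png

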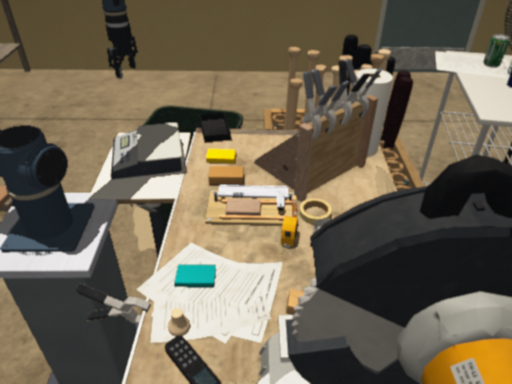

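Top picture: the jig is at about (257,215). The white clip bar is on its left at (238,210), the brown board in the channel at (264,222), the end stop towards the top at (270,172), tape roll (270,149), tin (304,146), tape measure (304,180) and sanding block (199,240). Board look-alikes are yellow (153,246), turquoise (354,273), brown cork (199,240) and orange block (387,179). I choose the board at (264,222) because it lies between the guide strips, and will check it in a close crop.

Run:
```python
import cv2
a=cv2.imread("pics/top0.png")[150:280,180:330]
cv2.imwrite("pics/c1.png",cv2.resize(a,None,fx=4.6,fy=4.6,interpolation=cv2.INTER_CUBIC))
a=cv2.imread("pics/side0.png")[165:245,190:310]
cv2.imwrite("pics/c2.png",cv2.resize(a,None,fx=6,fy=6,interpolation=cv2.INTER_CUBIC))
```

```text
(no output)
```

View pics/c1.png

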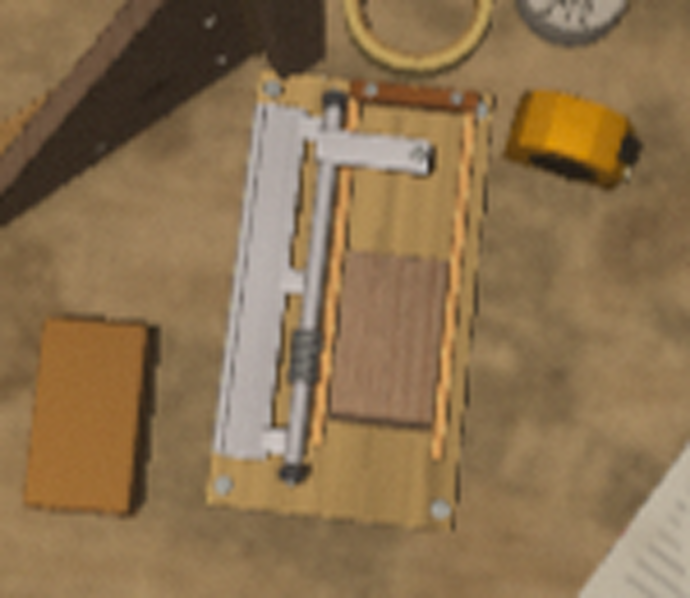

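View pics/c2.png

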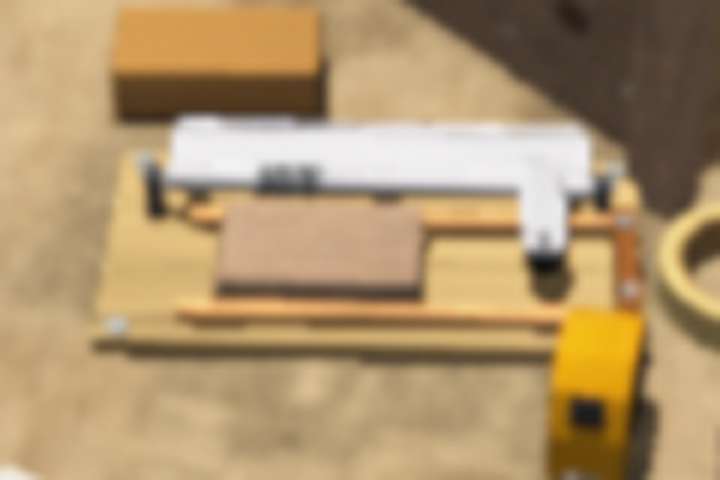

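The close crop shows the chosen board (brown grain, between the strips) with its top corners at about (347,255), (449,260), (434,420), (332,412) in the crop. Base corners are at (262,70), (493,95), (453,528), (208,505). The foot's arm ends at (432,155). Next I fit the jig pose.

```bash
cat > h.py <<'E'
import numpy as np
from plant import manip
from scipy.optimize import least_squares
M={n:manip.camera_model(n) for n in("top","side")}
def proj(n,X):
    m=M[n]; c=np.asarray(X)@m["R"].T+m["t"]; p=c@m["mtx"].T; return p[:,:2]/p[:,2:]
def unproj(n,uv,z):
    m=M[n]; d=np.c_[uv,np.ones(len(uv))]@np.linalg.inv(m["mtx"]).T@m["R"]; o=-m["R"].T@m["t"]
    return o+d*((z-o[2])/d[:,2])[:,None]
def toW(p,J):
    x,y,a=p; J=np.asarray(J)/1000; c,s=np.cos(a),np.sin(a)
    return np.c_[x+c*J[:,0]-s*J[:,1],y+s*J[:,0]+c*J[:,1],J[:,2]]
def toJ(p,W):
    x,y,a=p; W=np.atleast_2d(W); dx,dy=W[:,0]-x,W[:,1]-y; c,s=np.cos(a),np.sin(a)
    return 1000*np.c_[c*dx+s*dy,-s*dx+c*dy,W[:,2]]
E
python3 - <<'E'
from h import *
ct=lambda u:np.array(u)/4.6+[180,150]-.4
cs=lambda u:np.array(u)/6+[190,165]-.4
Jt=[[66,97,12],[66,-49,12],[-200,-49,12],[-200,97,12],[46,47,41],[-178,47,41]]
ut=ct([[262,70],[493,95],[453,525],[208,503],[336,97],[292,472]])
Js=[[-200,-49,12],[-200,97,12],[66,97,12]]
us=cs([[95,340],[125,152],[636,180]])
def f(p,t=1,s=1): return np.r_[t*(proj("top",toW(p,Jt))-ut).ravel(),s*(proj("side",toW(p,Js))-us).ravel()]
for t,s in((1,1),(1,0),(0,1)):
    r=least_squares(f,[.4,0,0],args=(t,s),loss='soft_l1'); print(r.x,np.round(f(r.x).reshape(-1,2),1).tolist())
    p=r.x
    if t and s: np.save("jig.npy",p)
p=np.load("jig.npy")
print(toJ(p,unproj("top",ct([[347,255],[449,260],[434,418],[332,410]]),.034)).round(1))
print(toJ(p,unproj("side",cs([[230,202],[422,207],[422,290],[218,285]]),.034)).round(1))
W=toW(p,[[-50,0,12],[-160,0,30],[-100,77,30]]); print(W)
# bystanders
print("knife shadow/base px", unproj("top",np.array([[170,200],[248,165],[240,135]]),0))
E
```

```text
[ 0.62991638  0.05119841 -0.03321798] [[-0.3, -0.5], [0.6, -0.8], [0.6, 1.0], [-0.0, -0.0], [0.1, -0.4], [0.6, 0.0], [-0.8, -1.1], [-0.3, -1.0], [0.2, -4.0]]
[ 0.62935216  0.05173083 -0.0356143 ] [[-0.5, -0.4], [0.4, -0.6], [0.2, 1.2], [-0.4, 0.1], [-0.0, -0.3], [0.2, 0.2], [-1.0, -1.3], [-0.4, -1.2], [0.0, -4.1]]
[ 0.62941409  0.04027078 -0.05671637] [[4.1, -0.8], [4.9, 0.1], [2.9, 1.7], [2.4, -0.6], [4.5, -0.3], [3.2, -0.1], [-1.5, 0.4], [0.2, 0.2], [1.0, -1.5]]
[[ -48.7   30.8   34. ]
 [ -45.4  -29.5   34. ]
 [-138.6  -29.5   34. ]
 [-140.2   29.8   34. ]]
[[-138.7   24.9   34. ]
 [ -44.5   23.8   34. ]
 [ -43.5  -38.6   34. ]
 [-139.6  -37.8   34. ]]
[[0.57994396 0.05285901 0.012     ]
 [0.47000464 0.05651231 0.03      ]
 [0.53252886 0.13147712 0.03      ]]
knife shadow/base px [[0.58516627 0.32482091 0.        ]
 [0.702753   0.11293573 0.        ]
 [0.79189718 0.14328606 0.        ]]
```

```bash
cat >> h.py <<'E'
P=np.array([.6294,.0517,-.0356])
from scipy.spatial.transform import Rotation as Ro
def go(x,y,z,s=None):
    "shift (cm, tool axes) and turn to bring TCP to jig x,y,z mm"
    s=s or manip.state(); R=Ro.from_euler("xyz",s["orientation"],degrees=True).as_matrix()
    d=toW(P,[[x,y,z]])[0]-s["eef_pos"]
    t=(s["orientation"][2]-(180+np.degrees(P[2]))+180)%360-180
    print("t",round(s["time"],2),"jig",toJ(P,s["eef_pos"]).round(1)[0],"z-tips",round(1000*s["eef_pos"][2]-22,1),"shift cm",(R.T@d*100).round(2),"turn",round(t,2),"F",s["wrist_force"].round(1),"open",round(s["opening"],3),"q",s["qpos"].round(0))
E
python3 -c "
from h import *
go(-162,40,150)
print(unproj('side',np.array([[298,192],[345,170.]]),0))"
```

```text
t 0.1 jig [-507.1  436.5  252.2] z-tips 230.2 shift cm [-42.67 -30.66  10.28] turn -13.25 F [ 0.3 -0.5  0.2] open 1.001 q [67.  3.  6. 93.  0. 83.]
[[0.707594   0.15417005 0.        ]
 [0.87753943 0.27516663 0.        ]]
```

carry_out:
  increments:
    - [-3.2, -2.3, 0, -5, 0.77]
    - [-6.4, -4.6, 0, -10, 0.77]
    - [-9.6, -6.9, 0, -13.2, 0.77]
    - [-12.8, -9.2, 0, -13.2, 0.77]
    - [-16, -11.5, 0, -13.2, 0.77]

```text
time: 0.52
eef_pos: [0.2628, 0.3517, 0.2527]
orientation: [-180.0, -0.0, 178.0]
wrist_force: [0.8, 0.2, 0.7]
opening: 0.772
gripper_force: 0.0
```

```bash
python3 -c "
from h import *
go(-162,40,150)"
```

```text
t 0.52 jig [-377.   286.8  252.7] z-tips 230.7 shift cm [-21.5  -24.68  10.28] turn 0.02 F [0.8 0.2 0.7] open 0.772 q [ 44. -10.  -6.  94.  -0.  46.]
```

carry_out:
  increments:
    - [-2.4, -2.7, 0, 0, 0.77]
    - [-4.8, -5.4, 0, 0, 0.77]
    - [-7.2, -8.1, 0, 0, 0.77]
    - [-9.6, -10.9, 0, 0, 0.77]
    - [-12, -13.7, 0, 0, 0.77]

```text
time: 0.93
eef_pos: [0.3779, 0.2104, 0.2529]
orientation: [-180.0, -0.0, 177.9]
wrist_force: [0.4, 1.0, 0.3]
opening: 0.773
gripper_force: 0.0
```

carry_out:
  increments:
    - [-2.4, -2.7, 1, 0, 0.77]
    - [-4.8, -5.4, 3, 0, 0.77]
    - [-7.2, -8.1, 6, 0, 0.77]
    - [-9.5, -10.9, 9, 0, 0.77]
    - [-9.5, -10.9, 11, 0, 0.77]

```text
time: 1.35
eef_pos: [0.4707, 0.096, 0.1419]
orientation: [-179.9, 0.1, 177.7]
wrist_force: [0.3, 0.7, 0.6]
opening: 0.773
gripper_force: 0.0
```

Run:
```python
from h import *
import cv2
go(-160,40,60)
im=[]
for n,(a,b,c,d) in (("top",(150,280,180,330)),("side",(130,250,160,320))):
    q=cv2.cvtColor(manip.camera(n),cv2.COLOR_RGB2BGR)[a:b,c:d]; im.append(cv2.resize(q,(400,int(400*(b-a)/(d-c))),interpolation=cv2.INTER_CUBIC)[:300])
h=min(i.shape[0] for i in im); cv2.imwrite("pics/d1.png",np.hstack([i[:h] if 0 else cv2.copyMakeBorder(i,0,347-i.shape[0],0,0,0) for i in im]))
```

```text
t 1.35 jig [-160.2   38.7  141.9] z-tips 119.9 shift cm [0.   0.15 8.19] turn -0.3 F [0.3 0.7 0.6] open 0.773 q [  4.  -4. -13.  80.  -0.   6.]
```

View pics/d1.png

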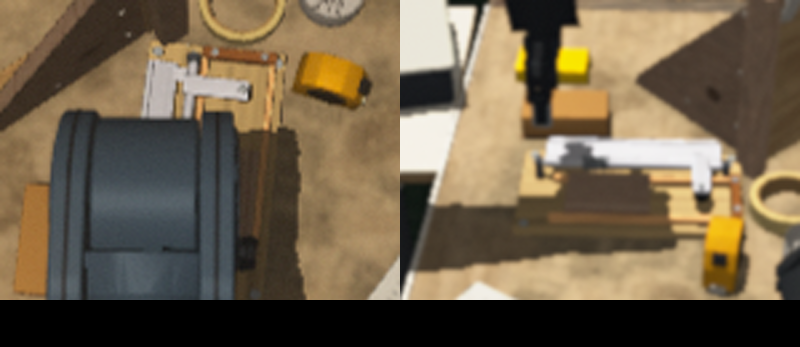

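The gripper hovers over the open end of the jig; in the right half, the fingers are at about (540,115), still above the bar's end (550,150). Lowering to just above the bar.

carry_out:
  increments:
    - [0, 0.1, 2, 0, 0.77]
    - [0, 0.1, 4, 0, 0.77]
    - [0, 0.1, 6, 0, 0.77]
    - [0, 0.1, 7.6, 0, 0.77]
    - [0, 0.1, 7.6, 0, 0.77]

```text
time: 1.87
eef_pos: [0.4654, 0.1014, 0.0649]
orientation: [-180.0, -0.4, 178.0]
wrist_force: [-0.8, -0.6, -0.4]
opening: 0.769
gripper_force: 0.0
```

Run:
```python
from h import *
import cv2
go(-160,40,44)
q=cv2.cvtColor(manip.camera("side"),cv2.COLOR_RGB2BGR)[150:240,180:300]; cv2.imwrite("pics/d2.png",cv2.resize(q,None,fx=6,fy=6,interpolation=cv2.INTER_CUBIC))
for X in ([-171,-7,44],[-149,-7,44],[-160,80,44],[-143,-30,34],[-143,30,34]): print(X,((proj("side",toW(P,[X]))-[180,150])*6).round())
```

```text
t 1.87 jig [-165.6   43.9   64.9] z-tips 42.9 shift cm [-0.58 -0.39  2.09] turn 0.04 F [-0.8 -0.6 -0.4] open 0.769 q [  4.  -2. -20.  72.   0.   6.]
[-171, -7, 44] [[213. 312.]]
[-149, -7, 44] [[259. 313.]]
[-160, 80, 44] [[252. 204.]]
[-143, -30, 34] [[269. 361.]]
[-143, 30, 34] [[279. 282.]]
```

View pics/d2.png

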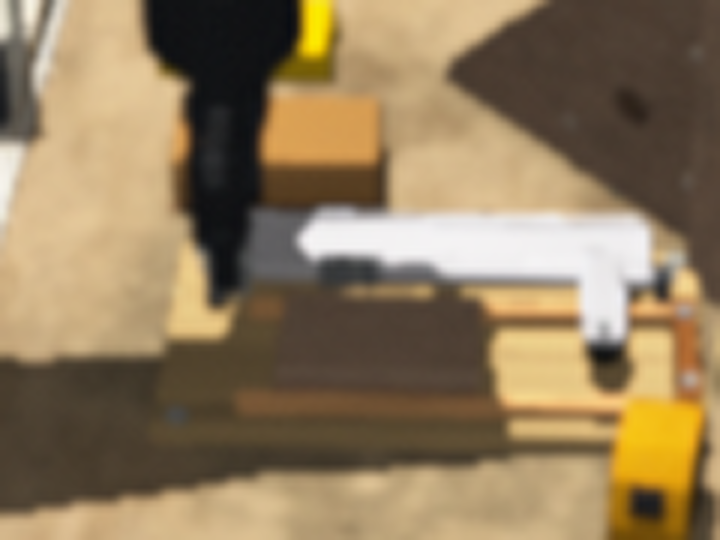

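The finger's tip is at (222,300) in the crop, clear behind the board's rear edge (280,285). It matches the projection of the state. Letting it settle.

carry_out:
  increments:
    - [0, 0, 0, 0, 0.77]
    - [0, 0, 0, 0, 0.77]
    - [0, 0, 0, 0, 0.77]
    - [0, 0, 0, 0, 0.77]
    - [0, 0, 0, 0, 0.77]

```text
time: 2.33
eef_pos: [0.4691, 0.1008, 0.0684]
orientation: [180.0, 0.1, 177.9]
wrist_force: [0.6, -0.1, -0.2]
opening: 0.772
gripper_force: 0.0
```

```bash
python3 -c "
from h import *
go(-159,40,54)"
```

```text
t 2.33 jig [-162.    43.3   68.4] z-tips 46.4 shift cm [-0.29 -0.33  1.44] turn -0.04 F [ 0.6 -0.1 -0.2] open 0.772 q [  4.  -2. -20.  72.   0.   6.]
```

carry_out:
  increments:
    - [-0.3, -0.3, 0, 0, 0.77]
    - [-0.3, -0.3, 0.4, 0, 0.77]
    - [-0.3, -0.3, 0.8, 0, 0.77]
    - [-0.3, -0.3, 1.2, 0, 0.77]
    - [-0.3, -0.3, 1.2, 0, 0.77]

```text
time: 2.75
eef_pos: [0.4701, 0.0974, 0.0537]
orientation: [-180.0, -0.2, 177.9]
wrist_force: [0.3, -0.3, -0.4]
opening: 0.768
gripper_force: 0.0
```

carry_out:
  increments:
    - [0, 0, 0.3, 0, 0.77]
    - [0, 0, 0.6, 0, 0.77]
    - [0, 0, 0.8, 0, 0.77]
    - [0, 0, 0.8, 0, 0.77]
    - [0, 0, 0.8, 0, 0.77]

```text
time: 3.17
eef_pos: [0.4711, 0.0975, 0.0471]
orientation: [-180.0, -0.0, 177.9]
wrist_force: [0.5, 0.2, -0.1]
opening: 0.772
gripper_force: 0.0
```

```bash
python3 -c "
from h import *
go(-159,40,44)"
```

```text
t 3.17 jig [-159.8   40.2   47.1] z-tips 25.1 shift cm [-0.08 -0.02  0.31] turn -0.04 F [ 0.5  0.2 -0.1] open 0.772 q [  4.  -0. -21.  69.  -0.   6.]
```

carry_out:
  increments:
    - [0, 0, 0.2, 0, 0.77]
    - [0, 0, 0.4, 0, 0.77]
    - [0, 0, 0.5, 0, 0.77]
    - [0, 0, 0.5, 0, 0.77]
    - [0, 0, 0.5, 0, 0.77]

```text
time: 3.58
eef_pos: [0.4718, 0.0975, 0.0436]
orientation: [180.0, 0.1, 177.9]
wrist_force: [-1.8, -0.7, 6.2]
opening: 0.77
gripper_force: 3.1
```

carry_out:
  increments:
    - [0, 0, 0.1, 0, 0.77]
    - [0, 0, 0.2, 0, 0.77]
    - [0, 0, 0.3, 0, 0.77]
    - [0, 0, 0.3, 0, 0.77]
    - [0, 0, 0.3, 0, 0.77]

```text
time: 4.0
eef_pos: [0.4718, 0.0971, 0.041]
orientation: [-179.9, 0.1, 177.9]
wrist_force: [-2.7, -2.3, 8.7]
opening: 0.771
gripper_force: 4.2
```

Run:
```python
from h import *
import cv2
go(-159,40,44)
q=cv2.cvtColor(manip.camera("side"),cv2.COLOR_RGB2BGR)[150:240,180:300]; cv2.imwrite("pics/d3.png",cv2.resize(q,None,fx=6,fy=6,interpolation=cv2.INTER_CUBIC))
```

```text
t 4.0 jig [-159.1   39.7   41. ] z-tips 19.0 shift cm [-0.01  0.03 -0.3 ] turn -0.04 F [-2.7 -2.3  8.7] open 0.771 q [  4.  -0. -22.  68.  -0.   6.]
```

View pics/d3.png

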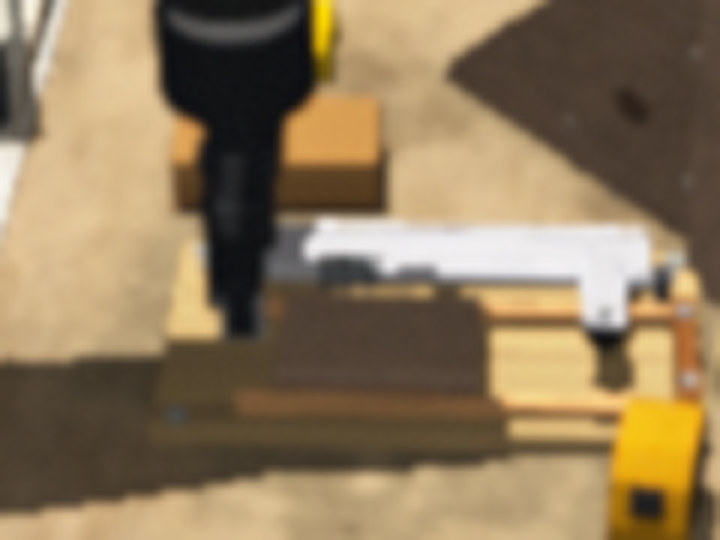

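The foot has risen (its black end is now at (605,335) in the crop, was 350). The pressing finger is on the bar's left end and the channel finger (240,330) is just behind the board (275). I'll press a little more, towards the stop.

carry_out:
  increments:
    - [0, 0, 0.1, 0, 0.77]
    - [0, 0, 0.2, 0, 0.77]
    - [0, 0, 0.3, 0, 0.77]
    - [0, 0, 0.3, 0, 0.77]
    - [0, 0, 0.3, 0, 0.77]

```text
time: 4.47
eef_pos: [0.4718, 0.0965, 0.0387]
orientation: [-179.9, 0.1, 177.9]
wrist_force: [-4.8, -4.1, 11.4]
opening: 0.767
gripper_force: 5.9
```

```bash
python3 -c "
from h import *
go(-61,40,39)"
```

```text
t 4.47 jig [-159.1   39.2   38.7] z-tips 16.7 shift cm [-9.81  0.09 -0.02] turn -0.05 F [-4.8 -4.1 11.4] open 0.767 q [  4.   0. -22.  68.  -0.   6.]
```

carry_out:
  increments:
    - [-0.6, 0, 0, 0, 0.77]
    - [-1.2, 0, 0, 0, 0.77]
    - [-1.8, 0, 0, 0, 0.77]
    - [-2.4, 0, 0, 0, 0.77]
    - [-3, 0, 0, 0, 0.77]

```text
time: 4.88
eef_pos: [0.4985, 0.0974, 0.0374]
orientation: [179.9, -0.4, 178.0]
wrist_force: [-9.7, 0.8, 12.6]
opening: 0.771
gripper_force: 6.3
```

Run:
```python
from h import *
import cv2
go(-61,40,39)
q=cv2.cvtColor(manip.camera("side"),cv2.COLOR_RGB2BGR)[150:240,180:300]; cv2.imwrite("pics/d4.png",cv2.resize(q,None,fx=6,fy=6,interpolation=cv2.INTER_CUBIC))
```

```text
t 4.88 jig [-132.4   41.    37.4] z-tips 15.4 shift cm [-7.14 -0.1  -0.21] turn 0.04 F [-9.7  0.8 12.6] open 0.771 q [  3.   4. -17.  68.   0.   5.]
```

View pics/d4.png

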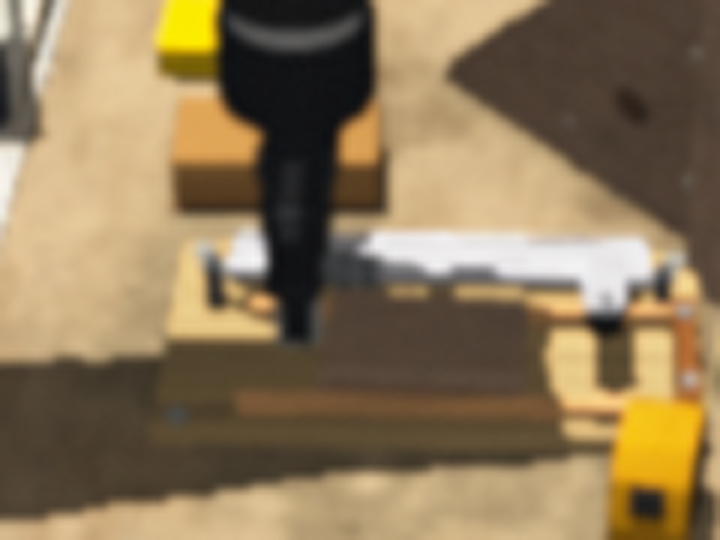

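The board's rear is now at (325,340) and its front at (528,300), with the foot raised to (605,322). It is moving as it should, so I continue.

carry_out:
  increments:
    - [-0.6, 0, 0, 0, 0.77]
    - [-1.2, 0, 0, 0, 0.77]
    - [-1.8, 0, 0, 0, 0.77]
    - [-2.4, 0, 0, 0, 0.77]
    - [-3, 0, 0, 0, 0.77]

```text
time: 5.35
eef_pos: [0.5287, 0.0965, 0.0374]
orientation: [179.9, -0.3, 178.0]
wrist_force: [-9.1, 1.3, 11.0]
opening: 0.768
gripper_force: 5.9
```

```bash
python3 -c "
from h import *
go(-61,40,39)"
```

```text
t 5.35 jig [-102.2   41.1   37.4] z-tips 15.4 shift cm [-4.12 -0.12 -0.19] turn 0.05 F [-9.1  1.3 11. ] open 0.768 q [  3.   9. -13.  69.   0.   5.]
```

carry_out:
  increments:
    - [-0.6, -0.1, 0, 0, 0.77]
    - [-1.2, -0.1, 0, 0, 0.77]
    - [-1.8, -0.1, 0, 0, 0.77]
    - [-2.4, -0.1, 0, 0, 0.77]
    - [-2.8, -0.1, 0, 0, 0.77]

```text
time: 5.77
eef_pos: [0.5572, 0.0945, 0.0375]
orientation: [179.9, -0.3, 178.0]
wrist_force: [-8.9, 0.5, 11.4]
opening: 0.771
gripper_force: 5.8
```

carry_out:
  increments:
    - [-0.2, 0, 0, 0, 0.77]
    - [-0.4, 0, 0, 0, 0.77]
    - [-0.6, 0, 0, 0, 0.77]
    - [-0.6, 0, 0, 0, 0.77]
    - [-0.6, 0, 0, 0, 0.77]

```text
time: 6.18
eef_pos: [0.5633, 0.0943, 0.0377]
orientation: [179.9, -0.2, 178.0]
wrist_force: [-7.9, 0.8, 11.8]
opening: 0.767
gripper_force: 5.4
```

```bash
python3 -c "
from h import *
go(-61,40,39)"
```

```text
t 6.18 jig [-67.6  40.2  37.7] z-tips 15.7 shift cm [-0.66 -0.02 -0.13] turn 0.05 F [-7.9  0.8 11.8] open 0.767 q [ 3. 13. -7. 69.  0.  5.]
```

Small steps until the force climbs.

carry_out:
  increments:
    - [-0.1, 0, 0, 0, 0.77]
    - [-0.2, 0, 0, 0, 0.77]
    - [-0.3, 0, 0, 0, 0.77]
    - [-0.4, 0, 0, 0, 0.77]
    - [-0.4, 0, 0, 0, 0.77]

```text
time: 6.6
eef_pos: [0.5669, 0.0941, 0.0376]
orientation: [179.9, -0.3, 178.0]
wrist_force: [-8.0, 0.8, 11.2]
opening: 0.771
gripper_force: 5.5
```

carry_out:
  increments:
    - [-0.1, 0, 0, 0, 0.77]
    - [-0.2, 0, 0, 0, 0.77]
    - [-0.3, 0, 0, 0, 0.77]
    - [-0.3, 0, 0, 0, 0.77]
    - [-0.3, 0, 0, 0, 0.77]

```text
time: 7.02
eef_pos: [0.5698, 0.094, 0.0376]
orientation: [179.9, -0.3, 178.0]
wrist_force: [-8.4, 0.6, 10.9]
opening: 0.77
gripper_force: 6.2
```

carry_out:
  increments:
    - [-0.1, 0, 0, 0, 0.77]
    - [-0.2, 0, 0, 0, 0.77]
    - [-0.3, 0, 0, 0, 0.77]
    - [-0.3, 0, 0, 0, 0.77]
    - [-0.3, 0, 0, 0, 0.77]

```text
time: 7.43
eef_pos: [0.5699, 0.094, 0.0375]
orientation: [179.9, -0.6, 178.0]
wrist_force: [-15.0, 1.0, 16.2]
opening: 0.767
gripper_force: 8.4
```

Run:
```python
from h import *
import cv2
go(-61,40,39)
o=[]
for n,(a,b,c,d) in (("top",(160,225,235,300)),("side",(170,235,230,310))):
    q=cv2.cvtColor(manip.camera(n),cv2.COLOR_RGB2BGR)[a:b,c:d]; o.append(cv2.resize(q,(400*(d-c)//65*65//65,400) if 0 else (int((d-c)*5.4),int((b-a)*5.4)),interpolation=cv2.INTER_CUBIC))
cv2.imwrite("pics/d5.png",np.hstack(o))
```

```text
t 7.43 jig [-60.9  40.1  37.5] z-tips 15.5 shift cm [ 0.01 -0.01 -0.15] turn 0.04 F [-15.    1.   16.2] open 0.767 q [ 3. 15. -6. 70.  0.  5.]
```

View pics/d5.png

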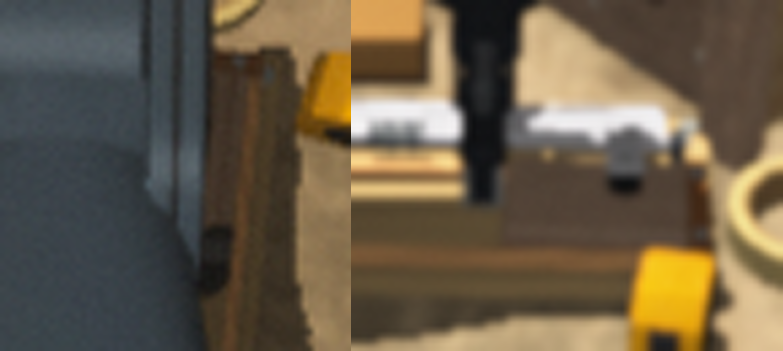

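Force climbed and motion stalled at jig x −61, exactly where the finger should be when the board is home. The picture shows the board from (503,205) up to the stop at (695,190), under the raised foot (625,183). I back the push off while keeping the bar down, then look at the state.

carry_out:
  increments:
    - [-0.1, 0, 0, 0, 0.77]
    - [-0.1, 0, 0, 0, 0.77]
    - [0.1, 0, 0, 0, 0.77]
    - [0.4, 0, 0, 0, 0.77]
    - [0.7, 0, 0, 0, 0.77]

```text
time: 7.95
eef_pos: [0.5696, 0.0944, 0.0389]
orientation: [179.8, 0.2, 178.0]
wrist_force: [0.9, 1.8, 8.5]
opening: 0.771
gripper_force: 4.4
```

carry_out:
  increments:
    - [0.2, 0, 0, 0, 0.77]
    - [0.2, 0, -0.2, 0, 0.77]
    - [0.2, 0, -0.4, 0, 0.77]
    - [0.2, 0, -0.6, 0, 0.77]
    - [0.2, 0, -0.8, 0, 0.77]

```text
time: 8.37
eef_pos: [0.5656, 0.0929, 0.0439]
orientation: [-180.0, -0.1, 177.9]
wrist_force: [0.4, 0.4, 0.6]
opening: 0.768
gripper_force: 0.0
```

carry_out:
  increments:
    - [0, 0, -0.3, 0, 0.77]
    - [0, 0, -0.6, 0, 0.77]
    - [0, 0, -0.9, 0, 0.77]
    - [0, 0, -1.3, 0, 0.77]
    - [0, 0, -2, 0, 0.77]

```text
time: 8.78
eef_pos: [0.5655, 0.093, 0.0638]
orientation: [-180.0, -0.1, 177.9]
wrist_force: [-0.9, -0.5, -1.7]
opening: 0.77
gripper_force: 0.0
```

carry_out:
  increments:
    - [0, 0, -2, 0, 0.77]
    - [0, 0, -4, 0, 0.77]
    - [0, 0, -7, 0, 0.77]
    - [0, 0, -10, 0, 0.77]
    - [0, 0, -12, 0, 0.77]

```text
time: 9.2
eef_pos: [0.5671, 0.0931, 0.1882]
orientation: [180.0, 0.2, 177.9]
wrist_force: [0.6, 0.4, 0.0]
opening: 0.77
gripper_force: 0.0
```

carry_out:
  increments:
    - [4, 0, 0, 0, 0.77]
    - [8, 0, 0, 0, 0.77]
    - [12, 0, 0, 0, 0.77]
    - [16, 0, 0, 0, 0.77]
    - [18, 0, 0, 0, 0.77]

```text
time: 9.62
eef_pos: [0.3823, 0.0998, 0.1845]
orientation: [-180.0, -0.1, 177.9]
wrist_force: [1.1, -0.3, 0.1]
opening: 0.772
gripper_force: 0.0
```

Run:
```python
from h import *
import cv2
go(-61,40,39)
o=[]
for n,(a,b,c,d) in (("top",(150,235,225,300)),("side",(160,245,220,300))):
    q=cv2.cvtColor(manip.camera(n),cv2.COLOR_RGB2BGR)[a:b,c:d]; o.append(cv2.resize(q,None,fx=5,fy=5,interpolation=cv2.INTER_CUBIC))
cv2.imwrite("pics/d6.png",np.hstack(o))
```

```text
t 9.62 jig [-248.6   39.2  184.5] z-tips 162.5 shift cm [-18.8    0.08  14.51] turn -0.01 F [ 1.1 -0.3  0.1] open 0.772 q [  5. -17. -20.  87.   0.   7.]
```

View pics/d6.png

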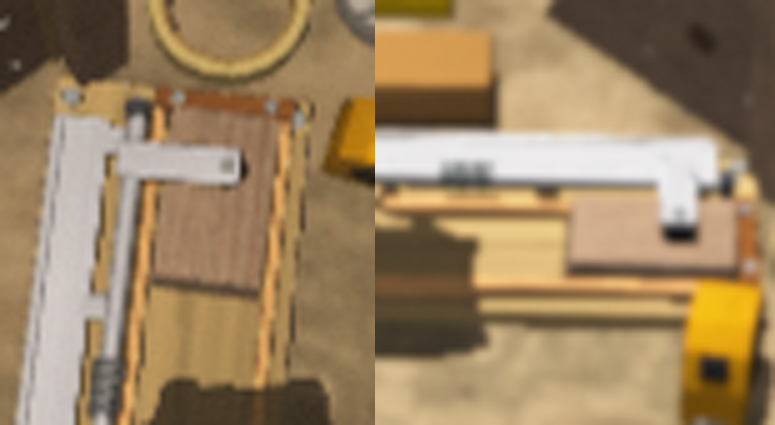

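The board's front meets the end stop (top view y≈108, side view x≈738), and the foot (240,170 / 680,230) is down on it. Nothing around has moved and the arm is clear.

```bash
python3 -c "
from plant import manip
print(manip.close_job())"
```

```text
the job is handed in; nothing more can be done
None
```

The job is handed in: the board is up against the end stop with the clip's foot down on it, the arm is clear, nothing in view around the jig has moved, and it took about 10 s of the 48 s.

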